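Build up the grinder spindle head

TASK

Stack the grinder's spindle head ready for its two long bolts: seat the distance piece (the taller casting with two bolt columns) recess down on the centring spigot of the spindle head, then seat the two-eared end cap recess down on the distance piece's own spigot. Lower each part gently, never drop or force it, so that it ends fully home and flat with its ears and bolt holes in line with those of the head, and let go. Leave everything else on the bench where it is.

Things in the scene. Friction and masses are not known exactly. Their poses are not given: they have to be found in the camera images.
- spindle_head: Grey cast grinder bearing housing, bolted upright to the bench: round foot 130 mm across, waisted body, two-eared top 104 mm long (its own x) by 56 mm wide (its y), a bolt hole in each ear at x = +/-40 mm. Above 30 mm height nothing of it is wider than 68 mm across y. Origin: centre of the foot's underside, on the bench; z up. A half turn about z gives the same shape.
- head_seat (a point): Centre of the spindle head's flat top face, 64 mm above the bench; axes as the head's. Round this point stands the round centring spigot, 44 mm in diameter, 7 mm high, 2 mm chamfer. The distance piece's origin comes here when it is home.
- distance_piece: Loose aluminium casting, 0.32 kg +/-20 %: two-eared, 104 mm long (its own x), 44 mm tall to its upper face, a bolt column at each ear (x = +/-40 mm). Grip its two parallel flats at y = +/-28 mm (56 mm across, 24 mm long, full height). Underside recess 46.4 mm in diameter, 9 mm deep, fits the head's spigot; lies recess down. Origin: centre of underside; z up; a half turn gives the same shape.
- piece_seat (a point): Centre of the distance piece's upper face, 44 mm above its origin; axes as the distance piece's. Round this point stands its own spigot, 36 mm in diameter, 7 mm high, 2 mm chamfer. The end cap's origin comes here when it is home.
- end_cap: Loose aluminium cap, 0.20 kg +/-20 %: two-eared flange 104 mm long (its own x), 56 mm wide, 11 mm thick, bolt holes at x = +/-40 mm; grip its round nose, 44 mm in diameter from 14 to 42 mm above the underside (top at 45 mm). Underside recess 38.4 mm in diameter, 9 mm deep, fits the distance piece's spigot; lies recess down. Origin: centre of underside; z up; a half turn gives the same shape.
- square_cover: Not needed, leave alone: loose aluminium cover with a square 76 mm flange 9 mm thick, four bolt holes and a round nose 36 mm in diameter, 33 mm tall overall. Lies among the parts; it may take any of their places. Origin: centre of its underside.
- vee_pulley: Not needed, leave alone: loose dark steel V-belt pulley 80 mm in diameter, 34 mm tall, beyond the head. Origin: centre of its underside.
- bearing: Not needed, leave alone: loose steel ball bearing 62 mm in diameter, 16 mm tall, beyond the head. Origin: centre of its underside.
- spanner: Not needed, leave alone: loose open-ended steel spanner 190 mm long, 8 mm thick, lying to the robot's right beyond the parts. Origin: the middle of its underside.
Mind the look-alikes: they are no part of the job. What is shaped like the distance_piece but yellow is not meant.

How it is judged:
By the outcome, as a careful person would: the job done as asked, in the order asked, and still so for the second after the job is handed in, with the robot touching nothing.
It also fails if it takes over 54 s, if anything falls off the work surface, if the arm or the gripper's body presses on something with over 40 N, if the wrist force passes 120 N, or if a joint passes its speed limit or range.

ROBOT

A 6-joint arm with a two-finger parallel gripper is mounted at the origin on the work surface. World frame = base frame: x ahead of the robot, y to its left, z up, the work surface at z = 0. Lengths are in m, angles in rad, forces in N, time in s.
With the tool pointing down it reaches from about 0.2 to 0.875 m from the base axis. Payload 3.4 kg.
Tool frame: the origin (TCP) lies between the finger pads; the fingertips stand 25 mm ahead of it and the grasp point (between the pads) lies 6 mm ahead of it; z points along the fingers, y is the direction in which the jaws open and shut (so a half turn about z gives the same grasp; the last joint's range is limited). The gripper opens to 94 mm and grips with 3 to 60 N. Pads are 16 mm wide; open, the fingers measure 119 mm over their backs; the gripper's body (75 mm by 177 mm) begins 78 mm behind the grasp point.
Start: joints at [-1.309, 0.276, 1.505, -0, 1.361, -0.121], TCP at [0.215, -0.533, 0.23] pointing down, gripper open.
Joint ranges: [-2.89, 2.89], [-0.75, 2.08], [0.22, 2.7], [-1.18, 4.32], [0.11, 2.71], [-2.7, 2.7]. Speed limits (rad/s): [2.57, 2.57, 3.14, 3.14, 3.14, 3.14].

INTERFACE

Orientations are given as a unit quaternion [w, x, y, z].
In Python, from plant import ctrl, jaws, kinematics, monitor, viewer gives the robot as it stands. Calls block until the motion is done:
- ctrl.move_pose(position, orientation): joint-space move of the TCP to a pose.
- ctrl.movel(position, vel=0.15, rotation=None, contact_N=None): straight line of the TCP; rotation=None keeps the orientation; vel is the mean speed in m/s. With contact_N (N) it stops when the force on the tool has changed by that much, and returns True; else False.
- ctrl.move_j(angles): joint-space move.
- jaws.set_gripper(opening): finger opening in m; the grip force is fixed at half the most; returns when the fingers have stopped.
- ctrl.pause(seconds).
- kinematics.solve_ik(position, orientation): joint angles nearest the present ones, or None.
- monitor.observe(): the state.
- viewer.grab_frame(name): name is "side" or "top"; returns the picture (480x640x3 uint8, red, green, blue); there is no depth.
- viewer.camera_info(name): a dict with "camera_matrix" (3x3 intrinsics, pixels), "k1" (the pictures are not rectified: a ray, as slopes to the right and down, at radius r is drawn at 1 + k1 r^2 times it, then the intrinsics apply), "T" (4x4, takes a point from camera to world coordinates). Camera axes: x right, y down, z forward; pixel columns grow to the right and rows downward; lengths in m; the calibration is good to about 2 mm. A picture is of the moment at which its call begins. camera_info takes no time and is no camera call.
A pose or a line that the arm cannot do raises ctrl.Unreachable and nothing moves.
- ctrl.close_job(): hands the job in, once; it reports no verdict.
The state is a dict: "time": time; "joint_pos": joint angles; "qd": joint speeds; "joint_torque": joint torques, N m; "position": TCP position; "tool_rot": TCP orientation; "contact_force": force on the tool from outside, world axes, zero at the start; "ft_torque": the same for the moment, N m; "grip_width": finger opening in m.
Only numpy, scipy, OpenCV 4.12 (cv2) and the standard library are available. Lean on these libraries where they do the work, as an engineer would, in place of code of your own. Each camera call takes 0.05 s, during which the arm holds its last target.

## Working session

There is one attempt and no reset: what is moved stays moved. The work goes in short steps, each a Python script; the robot and the scene stay as the last script left them, time stands still between calls to the robot, and variables do not carry over. Pictures are saved under pics/ and viewed, and the job is handed in when it is done.

```bash
ls; mkdir -p pics; python3 - <<'E'
from plant import ctrl, jaws, kinematics, monitor, viewer
import cv2
for n in("top","side"):
    im=viewer.grab_frame(n); cv2.imwrite(f"pics/{n}0.png",im[:,:,::-1])
    c=viewer.camera_info(n); print(n,c)
print(monitor.observe())
E
```

```text
pics
top {'camera_matrix': array([[467.72947879,   0.        , 320.84431934],
       [  0.        , 467.72947879, 240.09697884],
       [  0.        ,   0.        ,   1.        ]]), 'k1': 0.027431338610321324, 'T': array([[ 0.00506885, -0.99694275,  0.07797092,  0.47009276],
       [-0.99973368, -0.00680763, -0.02205068,  0.01089472],
       [ 0.02251406, -0.07783839, -0.99671175,  1.11796456],
       [ 0.        ,  0.        ,  0.        ,  1.        ]])}
side {'camera_matrix': array([[501.03078375,   0.        , 321.39723603],
       [  0.        , 501.03078375, 235.30016575],
       [  0.        ,   0.        ,   1.        ]]), 'k1': -0.1408976644238272, 'T': array([[ 0.99360611, -0.09476142,  0.06137721,  0.47110358],
       [-0.1113614 , -0.73307207,  0.67097241, -0.68544184],
       [-0.01858839, -0.67351734, -0.73893766,  0.82277196],
       [ 0.        ,  0.        ,  0.        ,  1.        ]])}
{'time': 0.1, 'joint_pos': array([-1.30902364e+00,  2.76494159e-01,  1.50594774e+00, -2.49644029e-05,
        1.36070196e+00, -1.21007416e-01]), 'qd': array([-0.00049442, -0.00131914, -0.00244666, -0.00122398,  0.00046993,
       -0.00073467]), 'joint_torque': array([ 2.17890280e-03, -4.05453587e+01, -2.37779671e+01,  7.01763388e-02,
        2.98126799e-02, -5.47162767e-05]), 'position': array([ 0.21462917, -0.53295925,  0.22973608]), 'tool_rot': array([-7.72823220e-04,  9.81739970e-01,  1.90226257e-01, -6.67193354e-05]), 'contact_force': array([ 0.65558077, -0.49208047, -0.19960892]), 'ft_torque': array([-0.03447032,  0.01573469,  0.01432339]), 'grip_width': 0.0940312131631513}
```

View pics/top0.png

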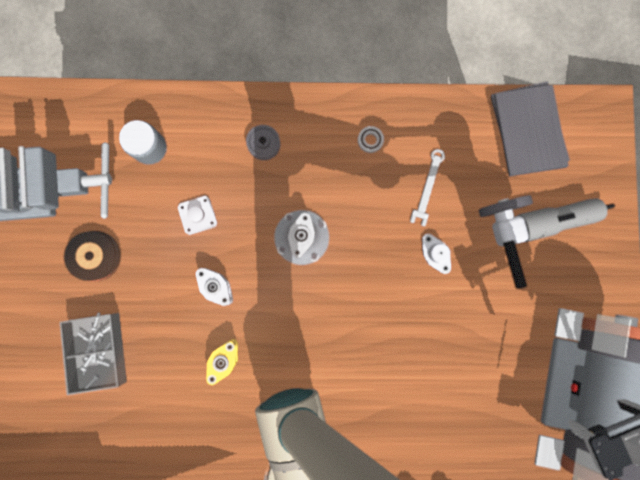

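View pics/side0.png

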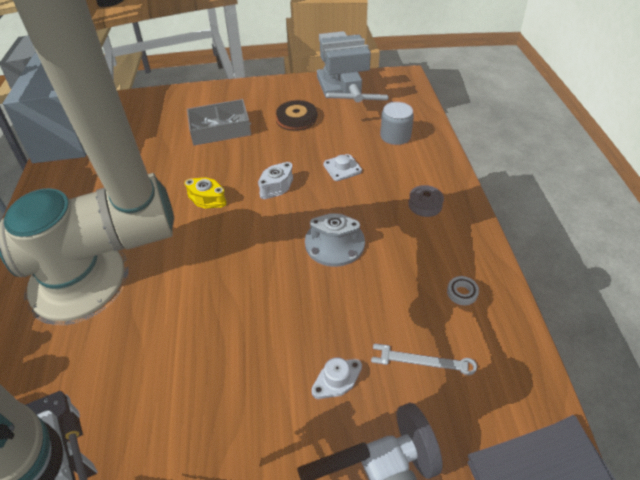

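The top view shows the spindle head at about (302,236), the white distance piece at (213,287) and the end cap at (437,253). The yellow look-alike is at (222,362), the square cover at (197,214) and the spanner at (428,187). I'll enlarge the three parts I need.

```bash
cat > h.py <<'E'
import numpy as np, cv2
from plant import ctrl, jaws, kinematics, monitor, viewer
def ray(n,uv):
    c=viewer.camera_info(n);K=c["camera_matrix"];T=c["T"]
    p=cv2.undistortPoints(np.array(uv,float).reshape(-1,1,2),K,np.array([c["k1"],0,0,0,0.]))[:,0]
    d=np.c_[p,np.ones(len(p))]@T[:3,:3].T
    return T[:3,3],d
def plane(n,uv,z):
    o,d=ray(n,uv); return o+d*((z-o[2])/d[:,2])[:,None]
def proj(n,P):
    c=viewer.camera_info(n);T=np.linalg.inv(c["T"])
    P=np.array(P,float).reshape(-1,3)
    r=cv2.projectPoints(P,cv2.Rodrigues(T[:3,:3])[0],T[:3,3],c["camera_matrix"],np.array([c["k1"],0,0,0,0.]))[0]
    return r[:,0]
def crop(n,im,u,v,w,h,s,name):
    a=im[v-h:v+h,u-w:u+w,::-1]; cv2.imwrite(name,cv2.resize(a,None,fx=s,fy=s,interpolation=cv2.INTER_CUBIC))
E
python3 - <<'E'
import cv2,numpy as np
t=cv2.imread("pics/top0.png");s=cv2.imread("pics/side0.png")
def c(im,u,v):
    return cv2.resize(im[v-30:v+30,u-32:u+32],None,fx=6.2,fy=6.2,interpolation=cv2.INTER_CUBIC)[:372,:396]
A=np.hstack([c(t,302,236),c(t,213,287)]);
cv2.imwrite("pics/c1.png",A)
B=np.hstack([c(t,437,253),c(s,335,240)]);cv2.imwrite("pics/c2.png",B)
B=np.hstack([c(s,275,180),c(s,337,378)]);cv2.imwrite("pics/c3.png",B)
E
```

```text
(no output)
```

View pics/c1.png

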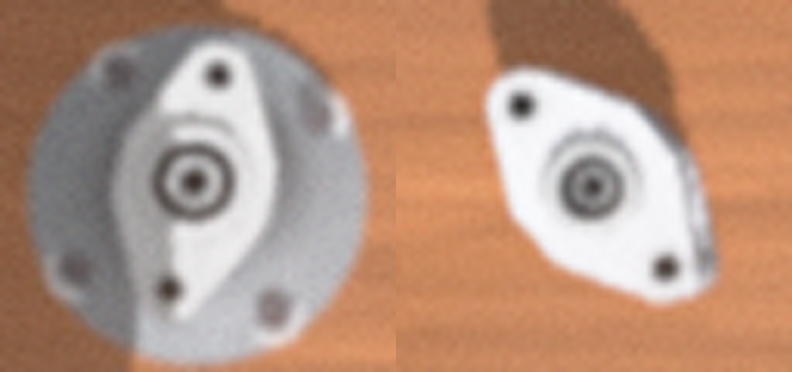

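View pics/c2.png

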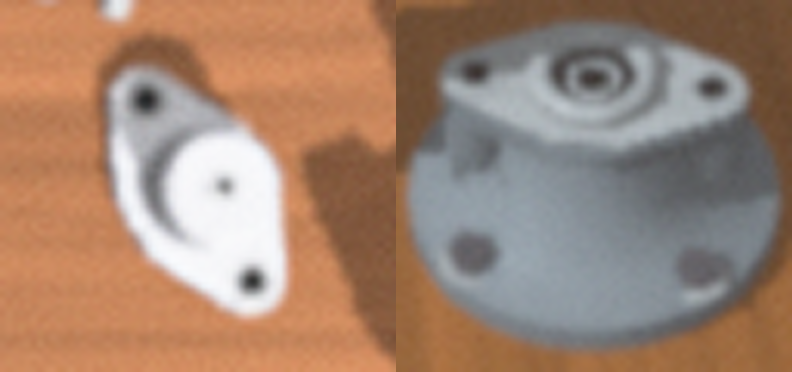

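View pics/c3.png

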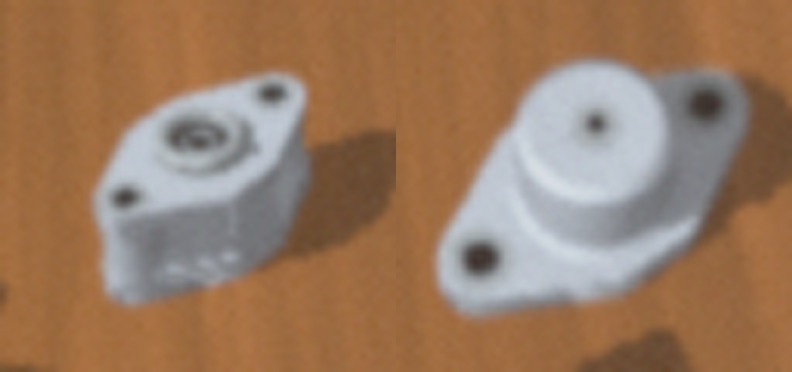

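Each part's two bolt holes stand out as dark dots in both views. I'll refine them to sub-pixel centroids and cast rays onto the known face heights.

```bash
cat >> h.py <<'E'
def dark(im,u,v,r=4):
    g=cv2.cvtColor(im,cv2.COLOR_RGB2GRAY).astype(float)
    for k in range(4):
        ui,vi=int(round(u)),int(round(v))
        w=g[vi-r:vi+r+1,ui-r:ui+r+1]
        yy,xx=np.mgrid[vi-r:vi+r+1,ui-r:ui+r+1]
        m=np.hypot(xx-u,yy-v)<=r
        ring=np.median(w[m]); lo=w[m].min()
        W=np.clip((ring+lo)/2-w+ (ring-lo)*.15,0,None)*m
        u,v=(W*xx).sum()/W.sum(),(W*yy).sum()/W.sum()
    return u,v
def cp(u0,v0,x,y): return u0-32+(x+.5)/6.2-.5, v0-30+(y+.5)/6.2-.5
E
python3 - <<'E'
from h import *
t=cv2.imread("pics/top0.png")[:,:,::-1];s=cv2.imread("pics/side0.png")[:,:,::-1]
D={"head":(0.064,(302,236,218,75,168,288),(335,240,475-396,72,712-396,88)),
"piece":(0.044,(213,287,521-396,104,665-396,267),(275,180,124,197,270,93)),
"cap":(0.011,(437,253,146,98,252,280),(337,378,481-396,258,706-396,103))}
for k,(z,a,b) in D.items():
    res=[]
    for n,im,q in(("top",t,a),("side",s,b)):
        uv=[dark(im,*cp(q[0],q[1],q[2+2*i],q[3+2*i])) for i in(0,1)]
        P=plane(n,uv,z); d=P[1]-P[0]
        print(k,n,np.round(uv,2).tolist(),"mid",P.mean(0).round(4),"len",np.linalg.norm(d).round(4),"yaw",(np.degrees(np.arctan2(d[1],d[0]))%180).round(2))
# cap nose top centre dimple, z=.045
for n,im,q in(("top",t,(437,253,225,185)),("side",s,(337,378,596-396,123))):
    print(n,"nose",plane(n,[dark(im,*cp(*q),r=2)],.045).round(4))
for k,z,a,b in(("head bore",.066,(302,236,193,181),(335,240,593-396,77)),("piece bore",.048,(213,287,591-396,186),(275,180,198,138))):
    for n,q in(("top",a),("side",b)): print(k,n,plane(n,[cp(*q)],z).round(4))
E
```

```text
head top [[304.74, 217.7], [296.64, 252.19]] mid [0.564  0.0332 0.064 ] len 0.0804 yaw 167.32
head side [[315.34, 221.02], [353.52, 223.66]] mid [0.5652 0.0366 0.064 ] len 0.0805 yaw 167.11
piece top [[200.79, 273.58], [224.08, 299.79]] mid [0.4464 0.2328 0.044 ] len 0.0799 yaw 42.42
piece side [[262.74, 181.44], [286.42, 164.48]] mid [0.4478 0.2367 0.044 ] len 0.0805 yaw 42.57
cap top [[428.11, 238.69], [445.16, 267.9]] mid [ 0.5272 -0.2892  0.011 ] len 0.0798 yaw 29.77
cap side [[318.14, 389.27], [354.56, 364.41]] mid [ 0.5277 -0.2862  0.011 ] len 0.0803 yaw 29.67
top nose [[ 0.5272 -0.2895  0.045 ]]
side nose [[ 0.5276 -0.2858  0.045 ]]
head bore top [[0.5641 0.0331 0.066 ]]
head bore side [[0.5651 0.0357 0.066 ]]
piece bore top [[0.4467 0.2328 0.048 ]]
piece bore side [[0.4475 0.2356 0.048 ]]
```

The two cameras disagree by a steady 3–3.5 mm in y. I'll grasp at the mean position, then check the carried part against the head in the same camera, so the bias cancels. First I'll check reach and wrist range.

```bash
cat >> h.py <<'E'
from scipy.spatial.transform import Rotation as Ro
def quat(yaw_deg):  # part x axis at yaw; tool x along it, tool z down, tool y (jaws) along part -y
    a=np.radians(yaw_deg); x=np.array([np.cos(a),np.sin(a),0]); z=np.array([0,0,-1.]); y=np.cross(z,x)
    q=Ro.from_matrix(np.c_[x,y,z]).as_quat(); return q[[3,0,1,2]]
def st():
    s=monitor.observe(); print("t",round(s["time"],2),"p",s["position"].round(4),"F",s["contact_force"].round(1),"w",round(s["grip_width"],4)); return s
E
python3 - <<'E'
from h import *
for k,p,y in(("piece",(.447,.2347,.034),42.5),("over head",(.5646,.035,.14),167.2),("cap",(.5275,-.2877,.042),29.7),("place cap",(.5646,.035,.2),167.2)):
    for h in(0,180):
        q=kinematics.solve_ik(np.array(p),quat(y+h)); print(k,y+h,None if q is None else np.round(q,2))
E
```

```text
piece 42.5 [ 0.35  0.37  1.93 -0.    0.84  1.17]
piece 222.5 [ 0.35  0.37  1.93 -0.    0.84 -1.97]
over head 167.2 [-0.06  0.33  1.67 -0.    1.15 -1.41]
over head 347.2 [-0.06  0.33  1.67 -0.    1.15  1.73]
cap 29.7 [-0.62  0.47  1.71 -0.    0.96  0.44]
cap 209.7 [-0.62  0.47  1.71 -0.    0.96 -2.7 ]
place cap 167.2 [-0.06  0.28  1.58 -0.    1.29 -1.41]
place cap 347.2 [-0.06  0.28  1.58 -0.    1.29  1.73]
```

```bash
python3 - <<'E'
from h import *
ctrl.move_pose(np.array([.447,.2347,.15]),quat(42.5)); st()
print(ctrl.movel(np.array([.447,.2347,.034]),vel=.12,contact_N=10)); st()
jaws.set_gripper(.05); st()
ctrl.movel(np.array([.447,.2347,.15]),vel=.15); st()
im=viewer.grab_frame("side");cv2.imwrite("pics/s1.png",im[:,:,::-1])
E
```

```text
t 2.94 p [0.4475 0.2342 0.1501] F [ 0.2  0.2 -0.3] w 0.0944
False
t 4.06 p [0.4476 0.2349 0.0345] F [ 0.3  0.4 -0.5] w 0.0942
t 4.73 p [0.4474 0.2346 0.0342] F [ 0.7 -0.6  0.5] w 0.056
t 5.66 p [0.446  0.2344 0.149 ] F [-0.9 -0.8 -2.7] w 0.0562
```

View pics/s1.png

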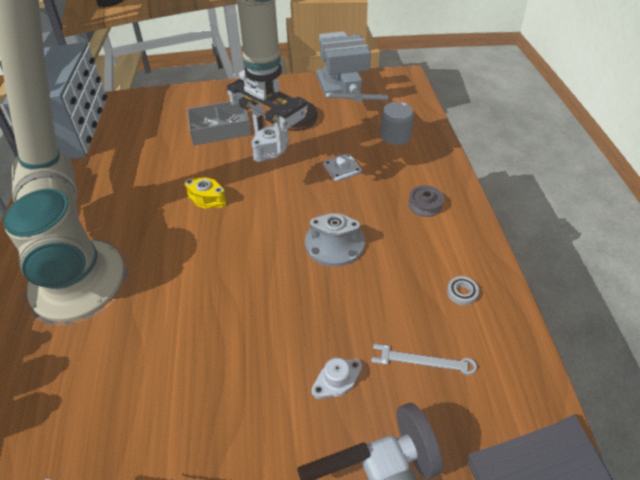

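The piece is held at 56 mm width, around (270,140). Next I'll carry it over the head and measure it there.

```bash
python3 - <<'E'
from h import *
ctrl.move_pose(np.array([.5646,.035,.13]),quat(347.2)); ctrl.pause(.2); s=st()
print(s["tool_rot"],quat(347.2))
for n in("side","top"):
    im=viewer.grab_frame(n);cv2.imwrite(f"pics/{n}2.png",im[:,:,::-1])
    print(n,proj(n,[.5646,.035,.14]))
s=cv2.imread("pics/side2.png");t=cv2.imread("pics/top2.png")
def c(im,u,v): return cv2.resize(im[v-30:v+30,u-32:u+32],None,fx=6.2,fy=6.2,interpolation=cv2.INTER_CUBIC)[:372,:396]
cv2.imwrite("pics/c4.png",np.hstack([c(s,335,190),c(t,302,236)]))
E
```

```text
t 6.83 p [0.564  0.0365 0.1302] F [-0.3 -0.1 -1.5] w 0.0558
[-1.78528888e-04  9.93906616e-01 -1.10225250e-01 -4.05649626e-05] [-0.          0.99376792 -0.11146893  0.        ]
side [[334.17282376 196.44225084]]
top [[299.09625351 231.39578912]]
```

View pics/c4.png

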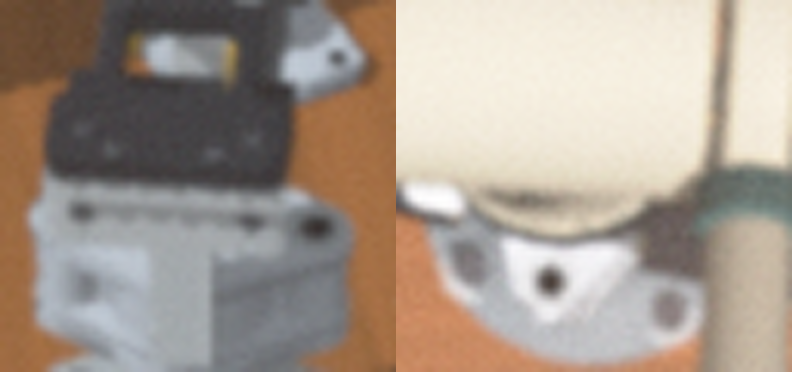

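In the side crop the piece's right-ear hole is visible at about (316,227), and in the top crop its near-side hole is at (154,281). I'll compare each with the matching head hole seen by the same camera.

```bash
python3 - <<'E'
from h import *
t=cv2.imread("pics/top2.png")[:,:,::-1];s=cv2.imread("pics/side2.png")[:,:,::-1]
P=[monitor.observe()["position"] for _ in range(10)]; print(np.mean(P,0).round(4),np.std(P,0).round(4))
zt=np.mean(P,0)[2]+.010
us=dark(s,*cp(335,190,316,227)); ut=dark(t,*cp(302,236,154,281)); print(us,ut)
hs=plane("side",[(353.52,223.66)],.064)[0]; ht=plane("top",[(296.64,252.19)],.064)[0]
for z in(zt-.003,zt,zt+.003):
    ps=plane("side",[us],z)[0]; pt=plane("top",[ut],z)[0]
    print(z.round(4),"side piece-head",(ps-hs)[:2].round(4),"top",(pt-ht)[:2].round(4), ps.round(4),pt.round(4))
E
```

```text
[0.5643 0.0362 0.1303] [0. 0. 0.]
(np.float64(353.6034816247582), np.float64(196.16557059961318)) (np.float64(294.3974269819193), np.float64(250.9530598052851))
0.1373 side piece-head [-0.001  0.006] top [-0.0012  0.0026] [0.6035 0.0336 0.1373] [0.5236 0.0446 0.1373]
0.1403 side piece-head [-0.0016  0.0028] top [-0.0014  0.0025] [0.6029 0.0305 0.1403] [0.5234 0.0444 0.1403]
0.1433 side piece-head [-0.0021 -0.0003] top [-0.0016  0.0024] [0.6023 0.0273 0.1433] [0.5233 0.0443 0.1433]
```

Both cameras agree that the piece sits (-1.5, +2.6) mm off the head. I'll correct by that much and re-measure before lowering.

```bash
python3 - <<'E'
from h import *
ctrl.movel(np.array([.5661,.0324,.120]),vel=.04); ctrl.pause(.2); o=st()
s=viewer.grab_frame("side");t=viewer.grab_frame("top")
cv2.imwrite("pics/s3.png",s[:,:,::-1]);cv2.imwrite("pics/t3.png",t[:,:,::-1])
zt=o["position"][2]+.010
hs=plane("side",[(353.52,223.66)],.064)[0]; ht=plane("top",[(296.64,252.19)],.064)[0]
h=hs.copy();h[2]=zt; us=dark(s,*proj("side",h)[0]); h=ht.copy();h[2]=zt; ut=dark(t,*proj("top",h)[0])
print(us,ut,(plane("side",[us],zt)[0]-hs)[:2].round(4),(plane("top",[ut],zt)[0]-ht)[:2].round(4))
E
```

```text
t 7.54 p [0.5662 0.0323 0.1201] F [-0.  -0.3 -2.4] w 0.0556
(np.float64(354.7896218447969), np.float64(201.2821619592756)) (np.float64(296.4001663893511), np.float64(250.2484747642818)) [ 0.0004 -0.0015] [ 0.0007 -0.0014]
```

```bash
python3 - <<'E'
from h import *
ctrl.movel(np.array([.5657,.0337,.115]),vel=.03); ctrl.pause(.15);o=st()
r=ctrl.movel(np.array([.5657,.0337,.0955]),vel=.025,contact_N=6); ctrl.pause(.1); print(r); st()
for n in("side",):
    im=viewer.grab_frame(n);crop(n,im,335,205,40,35,8,"pics/c5.png")
E
```

```text
t 8.12 p [0.5658 0.0337 0.115 ] F [ 0.2 -0.9 -1.8] w 0.0561
True
t 8.87 p [0.5654 0.0337 0.0981] F [-1.3 -0.2  5.2] w 0.0558
```

View pics/c5.png

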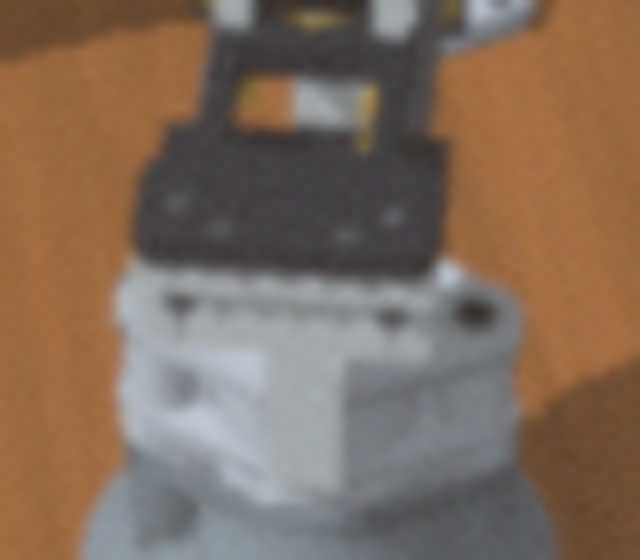

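The piece stopped at TCP z = 98.1 mm, where nominal home is 98.0 and resting on the spigot would be 105, so it is home. I'll release it and go to the cap, checking the seat on the way.

```bash
python3 - <<'E'
from h import *
jaws.set_gripper(.085); st()
ctrl.movel(np.array([.5657,.0337,.18]),vel=.15)
ctrl.move_pose(np.array([.5278,-.2885,.13]),quat(29.7)); ctrl.pause(.1); st()
s=viewer.grab_frame("side");t=viewer.grab_frame("top")
cv2.imwrite("pics/s4.png",s[:,:,::-1]);cv2.imwrite("pics/t4.png",t[:,:,::-1])
def c(im,u,v): return cv2.resize(im[v-30:v+30,u-32:u+32,::-1],None,fx=6.2,fy=6.2,interpolation=cv2.INTER_CUBIC)[:372,:396]
cv2.imwrite("pics/c6.png",np.hstack([c(s,335,220),c(t,302,236)]))
E
```

```text
t 9.56 p [0.5643 0.0338 0.097 ] F [-0.1 -0.3  1. ] w 0.085
t 11.6 p [ 0.5282 -0.2874  0.13  ] F [ 0.4  0.1 -0.3] w 0.0846
```

View pics/c6.png

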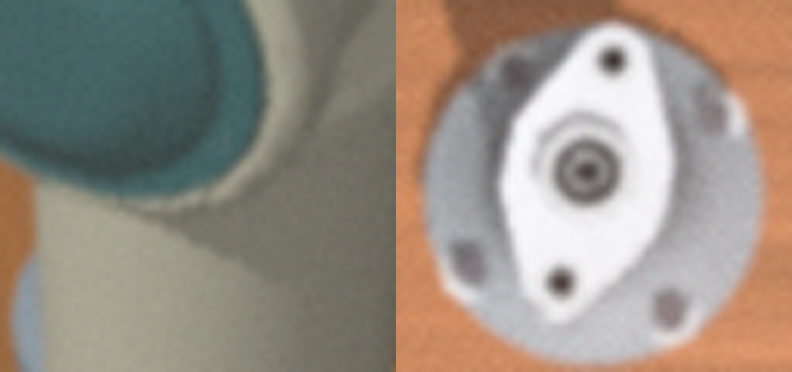

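View pics/s4.png

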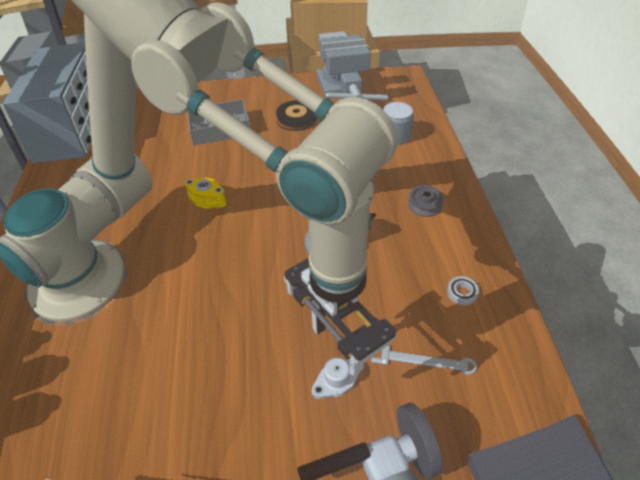

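The top crop shows the piece seated and in line with the head, with holes at about (612,60) and (562,283) in the crop. I'll check that numerically, along with the spanner's clearance, before descending on the cap.

```bash
python3 - <<'E'
from h import *
t=cv2.imread("pics/t4.png")[:,:,::-1]
uv=[dark(t,*cp(302,236,612-396,60)),dark(t,*cp(302,236,562-396,283))]
P=plane("top",uv,.108);d=P[1]-P[0];print("piece seat (top)",P.mean(0).round(4),np.linalg.norm(d).round(4),np.degrees(np.arctan2(d[1],d[0]))%180)
print("spanner near end",plane("top",[(412,221),(425,224)],.008).round(3))
y=np.array([-.496,.868,0]);c=np.array([.5275,-.288,0]);print("finger backs",(c+y*.056).round(3),(c-y*.056).round(3))
E
```

```text
piece seat (top) [0.5639 0.0331 0.108 ] 0.0799 167.35885981057027
spanner near end [[ 0.604 -0.232  0.008]
 [ 0.597 -0.263  0.008]]
finger backs [ 0.5   -0.239  0.   ] [ 0.555 -0.337  0.   ]
```

The seat is within 0.1 mm and 0.1° of the head's line, and the spanner is clear. Now the cap.

```bash
python3 - <<'E'
from h import *
p=np.array([.5282,-.2885,.042])
print(ctrl.movel(p,vel=.10,contact_N=8)); st()
jaws.set_gripper(.040); st()
ctrl.movel(p+[0,0,.16],vel=.15); st()
ctrl.move_pose(np.array([.5657,.0337,.190]),quat(347.2)); ctrl.pause(.3); st()
s=viewer.grab_frame("side");t=viewer.grab_frame("top")
cv2.imwrite("pics/s5.png",s[:,:,::-1]);cv2.imwrite("pics/t5.png",t[:,:,::-1])
print(proj("side",[.5657,.0337,.16]),proj("top",[.5657,.0337,.16]))
def c(im,u,v): return cv2.resize(im[v-30:v+30,u-32:u+32,::-1],None,fx=6.2,fy=6.2,interpolation=cv2.INTER_CUBIC)[:372,:396]
cv2.imwrite("pics/c7.png",np.hstack([c(s,335,190),c(t,302,236)]))
E
```

```text
False
t 12.73 p [ 0.5287 -0.2888  0.0426] F [-0.4  0.2  0.4] w 0.0853
t 13.46 p [ 0.5282 -0.2885  0.0421] F [-0.2  0.8  1.1] w 0.0435
t 14.68 p [ 0.5276 -0.2881  0.2009] F [-0.9  0.6 -0.9] w 0.0435
t 16.21 p [0.5658 0.0329 0.19  ] F [ 0.6  0.1 -1.2] w 0.0433
[[334.81489636 189.37963049]] [[299.50185321 229.93026705]]
```

View pics/c7.png

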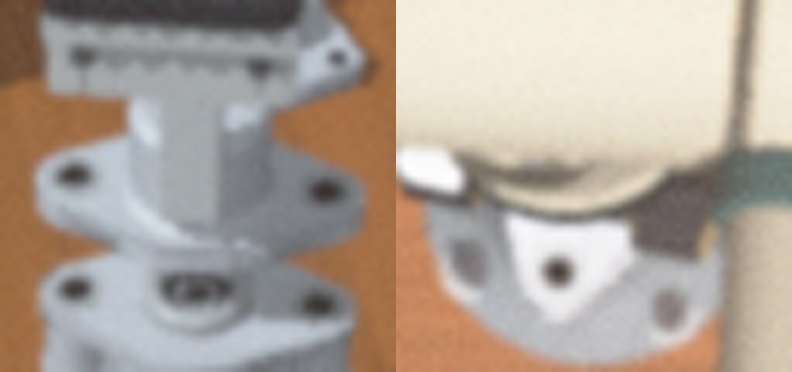

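The side view shows both cap holes at (75,174) and (325,190), above the piece's holes at (76,289) and (319,304). The top view shows the near-side cap hole at (162,271).

```bash
cat > m.py <<'E'
from h import *
def meas(s,t,o,cs,ct):
    zt=o["position"][2]-.031
    a=plane("side",[dark(s,*x) for x in cs],zt)
    ps=PS; d=a[1]-a[0]; e=ps[1]-ps[0]
    print("side mid diff",(a.mean(0)-ps.mean(0))[:2].round(4),"yaw cap",np.degrees(np.arctan2(d[1],d[0])).round(2),"piece",np.degrees(np.arctan2(e[1],e[0])).round(2),np.linalg.norm(d).round(4))
    b=plane("top",[dark(t,*ct)],zt)[0]; print("top hole diff",(b-PT)[:2].round(4)); 
s5=cv2.imread("pics/s5.png")[:,:,::-1];t4=cv2.imread("pics/t4.png")[:,:,::-1]
PS=plane("side",[dark(s5,*cp(335,190,76,289)),dark(s5,*cp(335,190,319,304))],.108)
PT=plane("top",[dark(t4,*cp(302,236,166,283))],.108)[0]
E
python3 - <<'E'
from m import *
t5=cv2.imread("pics/t5.png")[:,:,::-1];o=st()
meas(s5,t5,o,[cp(335,190,75,174),cp(335,190,325,190)],cp(302,236,162,271))
E
```

```text
t 16.31 p [0.5658 0.0332 0.19  ] F [-1.1  0.2 -1.8] w 0.0434
side mid diff [ 0.0008 -0.0009] yaw cap -12.87 piece -12.8 0.0799
top hole diff [ 0.0006 -0.0007]
```

```bash
python3 - <<'E'
from m import *
ctrl.movel(np.array([.5651,.0340,.167]),vel=.05); ctrl.pause(.2); o=st()
s=viewer.grab_frame("side");t=viewer.grab_frame("top"); z=o["position"][2]-.031
f=lambda n,P:[proj(n,[p[0],p[1],z])[0] for p in P]
meas(s,t,o,f("side",PS),f("top",[PT])[0])
E
```

```text
t 17.12 p [0.5654 0.034  0.1673] F [ 0.8  0.3 -2.7] w 0.0436
side mid diff [0.0005 0.0001] yaw cap -12.73 piece -12.8 0.0803
top hole diff [0.0001 0.0003]
```

```bash
python3 - <<'E'
from m import *
r=ctrl.movel(np.array([.5649,.0338,.1475]),vel=.025,contact_N=6); ctrl.pause(.1); print(r); st()
s=viewer.grab_frame("side");crop("side",s,335,205,40,35,8,"pics/c8.png")
E
```

```text
True
t 17.97 p [0.5647 0.0339 0.15  ] F [0.1 0.1 5.8] w 0.0433
```

View pics/c8.png

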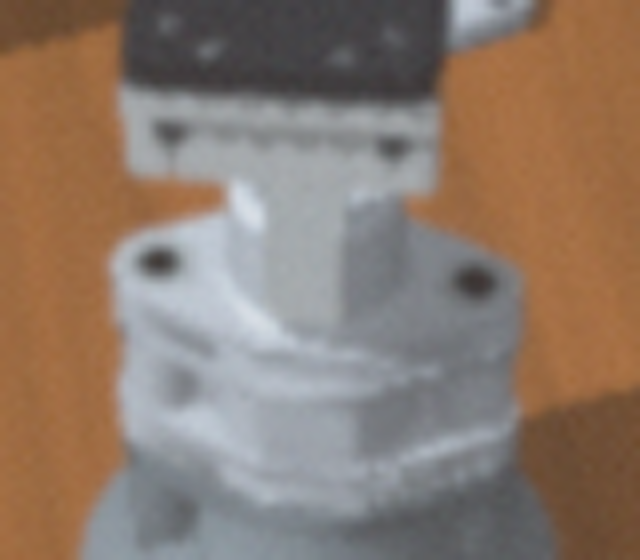

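The cap is home at TCP z = 150.0 mm, exactly nominal, and lies flush on the piece. I'll release it, retreat and check.

```bash
python3 - <<'E'
from m import *
jaws.set_gripper(.085); st()
x=monitor.observe()["position"]
ctrl.movel(np.array([x[0],x[1],.26]),vel=.12)
ctrl.move_pose(np.array([.30,-.42,.26]),quat(347.2-60)); ctrl.pause(.5); st()
s=viewer.grab_frame("side");t=viewer.grab_frame("top")
cv2.imwrite("pics/s6.png",s[:,:,::-1]);cv2.imwrite("pics/t6.png",t[:,:,::-1])
def c(im,u,v): return cv2.resize(im[v-30:v+30,u-32:u+32,::-1],None,fx=6.2,fy=6.2,interpolation=cv2.INTER_CUBIC)[:372,:396]
cv2.imwrite("pics/c9.png",np.hstack([c(s,335,215),c(t,302,236)]))
hd={"side":[(315.34,221.02),(353.52,223.66)],"top":[(304.74,217.7),(296.64,252.19)]}
for n,im in(("side",s),("top",t)):
    H=plane(n,hd[n],.064); H2=H.copy();H2[:,2]=.119
    uv=[dark(im,*q) for q in proj(n,H2)]; P=plane(n,uv,.119); d=P[1]-P[0]
    print(n,np.round(uv,1).tolist(),"cap-head",(P-H)[:,:2].round(4).tolist(),"yaw",np.degrees(np.arctan2(d[1],d[0]))%180)
E
```

```text
t 18.82 p [0.5638 0.0339 0.1491] F [-0.9 -0.4  0.3] w 0.0852
t 22.29 p [ 0.3001 -0.4199  0.26  ] F [ 0.3  0.3 -0.1] w 0.085
side [[314.4, 202.2], [353.7, 204.4]] cap-head [[-0.0004, -0.0001], [-0.001, 0.0011]] yaw 167.85358978357766
top [[304.1, 214.9], [296.0, 251.0]] cap-head [[-0.001, 0.0006], [-0.0003, -0.0002]] yaw 167.76531526813713
```

View pics/c9.png

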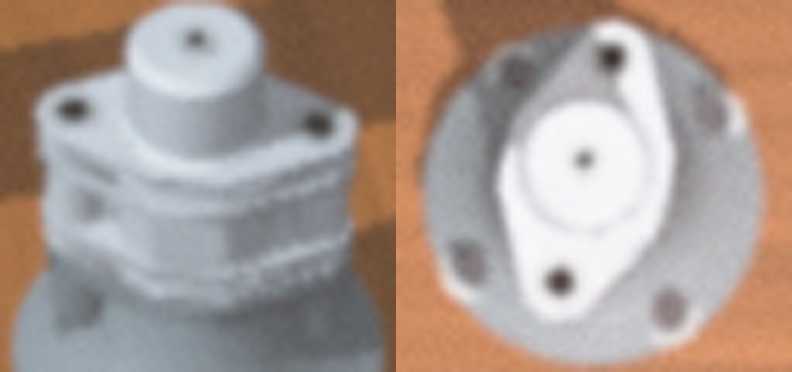

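View pics/s6.png

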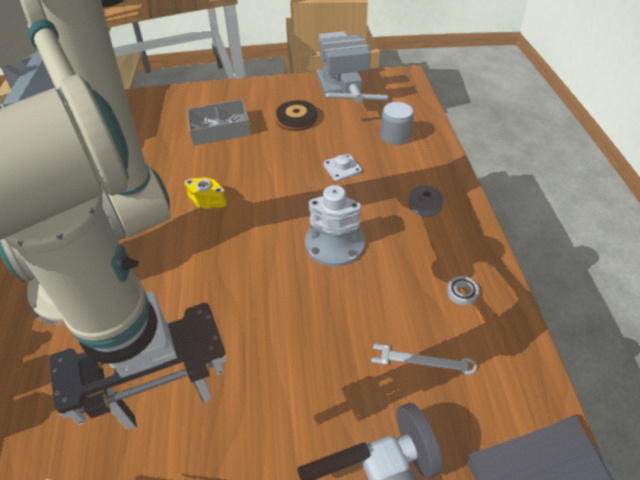

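The stack stands straight and flush at about (335,220) in the side view, with the ears in line to about 0.5°. Everything else is where it was, and the robot is clear.

```bash
python3 -c "
from plant import ctrl
ctrl.close_job()"
```

```text
the job is handed in; nothing more can be done
```

I seated the distance piece on the spindle head, then the end cap on the distance piece. Both were lowered slowly until light contact (6 N stop), then released. The job was handed in at about 22 s of the 54 s allowed.

- **Seating:** the piece stopped at 98.1 mm tool height (nominal 98.0) and the cap at 150.0 mm (nominal 150.0). Both lie flush in the final pictures.
- **Alignment:** the piece was within about 0.1 mm and 0.1° of the head in the top view after release. The cap's holes are within about 1.5 mm of the head's in both views, and its yaw is 0.4–0.7° off.
- **Rest of the bench:** by eye, the other parts in the final side picture are where they started, and the robot is clear of the stack. I did not measure their positions again.
- **Disagreement:** the two cameras differed by about 3 mm in y. I got around this by comparing the carried part with its seat in the same camera before each lowering.
- **First correction:** my first alignment of the piece over the head overshot by about 1.5 mm. I measured again and corrected it before lowering.

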